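# Hold the gift box lid ready above the packed box

### The job

Take the lid of the gift box by its bar handle, lift it over the row of cartons on the riser and bring it to the open, packed box on the other side. Finish holding it still there, level, about 2 cm above the box's rim, centred and square over the box as if about to close it, but never touching the box: keep hold of the handle and do not put the lid down. Leave the box and the cartons where they stand.

Things in the scene. Friction and masses are not known exactly. Their poses are not given: they have to be found in the camera images.
- gift_lid: lid of the gift box, plain wood with a brass bar handle, lying right way up on the counter left or right of the riser. 128 mm (own x) x 98 mm (own y); origin at the centre of its underside (lower edge of the 16 mm skirt); z up; flat top at z = 20 mm, whole height 57 mm. Loose, 0.14 to 0.28 kg. It fits over the box either way round
- gift_lid_handle (a point): middle of the lid's handle bar, 52 mm above the lid's underside, over its centre. The bar runs along the lid's x, 90 mm long, 12 mm wide (lid's y), 10 mm high, on two posts 9 mm thick at x = -38 and +38 mm; 27 mm free between the lid's top and the bar
- gift_box: open gift box of plain wood packed with wrapped pralines (none stands above its rim), on the other side of the riser from the lid. 120 mm (own x) x 90 mm (own y) x 62 mm high; origin at the centre of its underside, on the counter; z up. Loose, about 0.7 kg
- gift_box_rim (a point): centre of the box's opening, in the plane of its rim, 62 mm above the counter; axes as the box's
- riser: low dark wooden riser fixed on the counter, 236 mm (own x, pointing away from the robot) x 70 mm (own y) x 15 mm high; origin at the centre of its underside. It stands between lid and box and carries the three cartons in a row along its x; the tops of the tallest are 150 mm above the counter
- carton_a: slim teal carton standing on the riser, 37 x 46 x 135 mm high (own x, y, z); origin at the centre of its underside. Loose
- carton_b: wide cream carton standing on the riser, 51 x 84 x 135 mm high (own x, y, z); origin at the centre of its underside. Loose
- carton_c: small cream carton standing on the riser, 41 x 50 x 82 mm high (own x, y, z); origin at the centre of its underside. Loose

How it is judged:
By the outcome, as a careful person would: the job done as asked, in the order asked, and still so for the second after the job is handed in, while the arm keeps its last pose, push and grip.
It also fails if it takes over 43 s, if anything falls off the work surface, if the arm or the gripper's body presses on something with over 40 N, if the wrist force passes 120 N, or if a joint passes its speed limit or range.

### The arm

A 7-joint arm with a two-finger parallel gripper is mounted at the origin on a cart in front of the work surface, level with it; the furniture and walls round the work are solid. World frame = base frame: x ahead of the robot, y to its left, z up, the work surface at z = 0. Lengths are in m, angles in rad, forces in N, time in s.
With the tool pointing down it reaches from about 0.4 to 0.85 m from the base axis. Payload 6.9 kg.
Tool frame: the origin (TCP) lies between the finger pads, 19 mm behind the fingertips; this is the grasp point; z points along the fingers, y is the direction in which the jaws open and shut (so a half turn about z gives the same grasp; the last joint's range is limited). The gripper opens to 85 mm and grips with 20 to 120 N. Pads are 22 mm wide; open, the fingers measure 114 mm over their backs; the gripper's body (76 mm by 85 mm) begins 54 mm behind the grasp point. The pads swing forward as they close: fully open they stand 13 mm farther back than shut.
Start: joints at [1.234, 0.507, -0.238, 1.5, 0.126, 1.149, -0.155], TCP at [0.267, -0.565, 0.25] pointing down, gripper open.
Joint ranges: [-3.08, 3.08], [-0.24, 2.05], [-1.43, 1.35], [0, 2.5], [-1.52, 4.66], [0.17, 1.96], [-2.89, 2.89]. Speed limits (rad/s): [2.39, 2.39, 3.14, 3.14, 3.14, 3.14, 3.14].

### API

Orientations are given as a unit quaternion [w, x, y, z].
In Python, from station import ctrl, get_state, vision, ticket, models gives the robot as it stands. Calls block until the motion is done:
- ctrl.movep(position, orientation): joint-space move of the TCP to a pose.
- ctrl.movel(position, frame=None, max_speed=0.15): straight line of the TCP; frame=None keeps the orientation; max_speed is the mean speed in m/s.
- ctrl.set_joints(angles): joint-space move.
- ctrl.ungrasp() and ctrl.close_gripper(force=None): open the fingers fully, or close them until they stop; force is the grip in N (None keeps the last).
- ctrl.pause(seconds).
- ctrl.ik(position, orientation): joint angles nearest the present ones, or None.
- get_state(): the state.
- vision.grab_frame(name): name is "scene" or "side" or "wrist"; returns (picture, depth): 480x640x3 uint8, blue, green, red; 480x640 float32, m along the optical axis (not along the pixel's ray), 0 where there is no reading.
- vision.camera_info(name): a dict with "mtx" (3x3 intrinsics, pixels), "dist_coeffs" ([k1, k2, p1, p2, k3] as OpenCV has them; the pictures are not rectified), "R" (3x3) and "t" (3): a world point X has camera coordinates R X + t; the wrist camera has in their place "hand_eye" (4x4, takes a point from camera to tool coordinates, whose origin is the TCP and whose axes are the flange's). Camera axes: x right, y down, z forward; pixel columns grow to the right and rows downward; lengths in m; the calibration is good to about 2 mm. A picture is of the moment at which its call begins: read the wrist's pose just before it. camera_info takes no time and is no camera call.
A pose or a line that the arm cannot do raises ctrl.Unreachable and nothing moves.
- ticket.close_job(): hands the job in, once; it reports no verdict.
Trained networks look in the newest picture that a camera, given by its name, has taken for a name from the list of things; names that differ only in an ending like _2 or _b are one class to them, and where a whole thing is asked for, a point or a joint stands for the part that bears it (a point fixed in the world has none). Each returns a list of dicts, best first, with "p" (0 to 1); they miss things now and then, are a little off and sometimes report something else, mostly with a low value. They report only what shows in the picture. A call takes as long as a camera call.
- models.recognise(camera, target): "point" ([column, row] in pixels, amid what is visible of it).
- models.masks_of(camera, target): "mask" (480x640 bool, what is visible of it) and "point" ([column, row] in pixels, amid what is visible of it).
The state is a dict: "time": time; "qpos": joint angles; "qd": joint speeds; "tau": joint torques, N m; "tcp_pos": TCP position; "eef_rot": TCP orientation; "contact_force": force on the tool from outside, world axes, zero at the start; "wrist_torque": the same for the moment, N m; "width": finger opening in m.
Only numpy, scipy, OpenCV 4.12 (cv2) and the standard library are available. Lean on these libraries where they do the work, as an engineer would, in place of code of your own. Each camera call takes 0.05 s, during which the arm holds its last target. There are 200 camera calls.

## Working session

There is one attempt and no reset: what is moved stays moved. The work goes in short steps, each a Python script; the robot and the scene stay as the last script left them, time stands still between calls to the robot, and variables do not carry over. Pictures are saved under pics/ and viewed, about 8 in all and at most 12, crops included, and the job is handed in when it is done.

```bash
mkdir -p pics; ls
cat > h.py <<'E'
import numpy as np, cv2
from station import ctrl,get_state,vision,ticket,models
def cloud(cam, depth):
    """world XYZ per pixel (fixed cameras)"""
    i=vision.camera_info(cam); K=np.array(i["mtx"]);D=np.array(i["dist_coeffs"])
    v,u=np.mgrid[:480,:640]
    n=cv2.undistortPoints(np.stack([u.ravel(),v.ravel()],1).astype(np.float64)[:,None],K,D)[:,0]
    z=depth.ravel()[:,None].astype(float)
    P=np.hstack([n*z,z])
    if "R" in i: P=(P-np.array(i["t"]))@np.array(i["R"])
    else:
        H=np.array(i["hand_eye"]); P=P@H[:3,:3].T+H[:3,3]
    return P.reshape(480,640,3)
E
python3 - <<'E'
from h import *
s=get_state(); print(s["time"],s["tcp_pos"],s["eef_rot"],s["width"])
ims=[]
for c in("scene","side"):
    im,d=vision.grab_frame(c); C=cloud(c,d); np.savez(c,im=im,d=d)
    i=vision.camera_info(c); print(c,"cam at",-np.array(i["R"]).T@np.array(i["t"]))
    for t in("gift_lid","gift_lid_handle","gift_box","riser","carton_a","carton_b","carton_c"):
        for r in models.masks_of(c,t)[:3]:
            m=r["mask"]&(d>0); P=C[m]
            print(c,t,round(r["p"],2),np.round(r["point"]),m.sum(),np.round(np.median(P,0),3) if len(P) else "", np.round(np.percentile(P,[2,98],axis=0),3).tolist() if len(P) else "")
            cv2.circle(im,tuple(int(x) for x in r["point"]),3,(0,0,255),-1)
    ims.append(im)
cv2.imwrite("pics/a.png",cv2.resize(np.vstack(ims),(448*1,672))[:600] if 0 else cv2.resize(np.hstack(ims),(800,300)))
E
```

```text
pics
0.0 [ 0.26692806 -0.5645931   0.24911417] [-8.91858571e-04  9.75703105e-01  2.19094980e-01 -2.11537211e-04] 0.08567500188203872
scene cam at [ 0.24583253 -0.36162014  0.70203544]
scene gift_lid 0.71 [366. 362.] 5885 [ 0.506 -0.103  0.02 ] [[0.444, -0.162, 0.004], [0.577, -0.036, 0.057]]
scene gift_lid_handle 0.9 [371. 359.] 5764 [ 0.506 -0.103  0.02 ] [[0.445, -0.163, 0.008], [0.577, -0.036, 0.057]]
scene gift_box 0.8 [229. 209.] 3640 [0.471 0.259 0.04 ] [[0.417, 0.186, 0.0], [0.554, 0.319, 0.063]]
scene riser 0.87 [330. 264.] 2026 [0.562 0.077 0.014] [[0.433, 0.064, 0.002], [0.664, 0.131, 0.017]]
scene carton_a 0.86 [351. 206.] 2404 [0.613 0.086 0.104] [[0.607, 0.078, 0.021], [0.642, 0.122, 0.151]]
scene carton_a 0.58 [312. 238.] 1749 [0.545 0.087 0.08 ] [[0.529, 0.078, 0.013], [0.597, 0.13, 0.098]]
scene carton_a 0.55 [268. 248.] 4390 [0.465 0.075 0.122] [[0.449, 0.059, 0.021], [0.498, 0.142, 0.151]]
scene carton_b 0.86 [351. 206.] 2404 [0.613 0.086 0.104] [[0.607, 0.078, 0.021], [0.642, 0.122, 0.151]]
scene carton_b 0.58 [312. 238.] 1749 [0.545 0.087 0.08 ] [[0.529, 0.078, 0.
[... 828 characters left out ...]
81 [297. 276.] 2021 [0.578 0.126 0.014] [[0.437, 0.07, 0.001], [0.667, 0.138, 0.017]]
side carton_a 0.89 [312. 246.] 1446 [0.55  0.128 0.072] [[0.531, 0.083, 0.018], [0.572, 0.132, 0.098]]
side carton_a 0.77 [264. 227.] 1981 [0.623 0.124 0.099] [[0.609, 0.084, 0.019], [0.644, 0.128, 0.15]]
side carton_b 0.89 [312. 246.] 1446 [0.55  0.128 0.072] [[0.531, 0.083, 0.018], [0.572, 0.132, 0.098]]
side carton_b 0.77 [264. 227.] 1981 [0.623 0.124 0.099] [[0.609, 0.084, 0.019], [0.644, 0.128, 0.15]]
side carton_c 0.89 [312. 246.] 1446 [0.55  0.128 0.072] [[0.531, 0.083, 0.018], [0.572, 0.132, 0.098]]
side carton_c 0.77 [264. 227.] 1981 [0.623 0.124 0.099] [[0.609, 0.084, 0.019], [0.644, 0.128, 0.15]]
```

View pics/a.png

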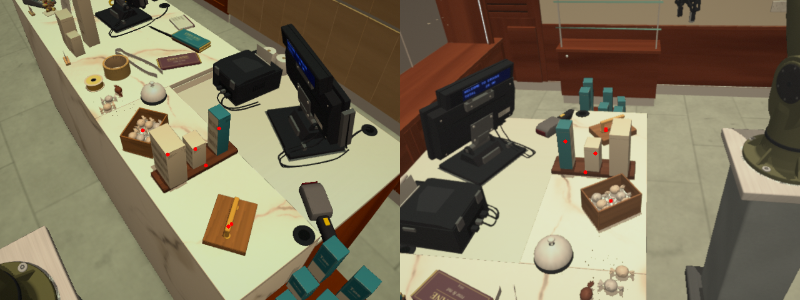

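The lid is on the right with its handle at about (228,230) in the left half, the box with pralines is beyond the row at (140,125), and a scanner and a monitor are nearby. Next I fit the poses and check clearances.

```bash
cat > fit.py <<'E'
from h import *
def pts(cam,t,d):
    best=models.masks_of(cam,t)
    return cloud(cam,d)[best[0]["mask"]&(d>0)] if best else np.zeros((0,3))
def rect(P):
    (c,s,a)=cv2.minAreaRect((P[:,:2]*1000).astype(np.float32))
    if s[0]<s[1]: s=s[::-1]; a+=90
    return np.round(c,1),np.round(s,1),round((a+90)%180-90,1),len(P)
def band(P,lo,hi): return P[(P[:,2]>lo)&(P[:,2]<hi)]
E
python3 - <<'E'
from fit import *
A=[]
for c in("scene","side"):
    im,d=vision.grab_frame(c); C=cloud(c,d); W=C.reshape(-1,3)[(d>0).ravel()]; A.append(W)
    L=pts(c,"gift_lid",d); B=pts(c,"gift_box",d)
    for n,Q in(("lid all",L),("top",band(L,.016,.026)),("bar",band(L,.053,.062)),("rim",band(B,.058,.066)),("boxall",band(B,.01,.07))):
        if len(Q)>5: print(c,n,*rect(Q), "z",np.round(np.median(Q[:,2]),4))
W=np.vstack(A)
H=np.zeros((30,32))
W=W[(W[:,2]<.8)]
ix=((W[:,0]-.3)/.025).astype(int); iy=((W[:,1]+.3)/.025).astype(int)
k=(W[:,0]>.3)&(ix<24)&(W[:,1]>-.3)&(iy<32)
np.maximum.at(H,(ix[k],iy[k]),W[k,2])
print("rows x from .3, cols y from -.3, step 25mm, cm")
for r in range(24): print("%.3f"%(.3+.025*r)," ".join("%2d"%round(100*v) for v in H[r]))
E
```

```text
scene lid all [518.1 -91.4] [143.5 101.2] 37.1 5814 z 0.0198
scene top [514.1 -95.9] [130.9  97.9] 36.8 4920 z 0.0197
scene bar [513.8 -96.6] [89.9 12.2] 37.2 497 z 0.0563
scene rim [614.3  92.2] [54.4 26.7] -52.0 107 z 0.0622
scene boxall [614.5  94.1] [57.8 30.7] -53.7 725 z 0.0438
side lid all [505.2 -61.1] [271.9 158.1] -76.4 1085 z 0.0195
side top [515.6 -94.3] [129.1 101.8] 38.0 659 z 0.0195
side bar [517.  -94.7] [86.8 16.8] 37.4 119 z 0.056
side rim [489.6 256.1] [120.   91.4] 36.1 690 z 0.0609
side boxall [489.5 256.7] [120.4  92.7] 36.0 5536 z 0.0397
rows x from .3, cols y from -.3, step 25mm, cm
0.300  0  0  0  0  0  0  0  0  0  0  0  0  0  0  0  0  0  0  0  0  0  0  0  0  0  0  0  0  0  0  0  0
0.325  0  0  0  0  0  0  0  0  0  0  0  0  0  0  0  0  0  0  0  0  0  0  0  0  0  0  0  0  0  0  0  0
0.350  0  0  0  0  0  0  0  0  0  0  0  0  0  0  0  0  0  0  0  0  0  0  0  0  0  0  0  0  0  0  0  0
0.375  0  0  0  0  0  0  0  0  0  0  0  0  0  0  0  0  0  0  0  0  0  0  0  0  0  0  0  0  0  0  0  0
0.400  0  0  0  0  0  0  0  0  0  0  0  0  0  0  0  0  0  0  0  0  0  6  6  0 
[... 1261 characters left out ...]
0  0  0  0  0  0  0  0  0  0  0  0  0  0  0  0  0  0  0  0  0  0  0  0  0  0  0  0  0  1
0.750  0  0  0  0  0  0  0  0  0  0  0  0  0  0  0  0  0  0  0  0  0  0  0  0  0  0  0  0  0  0  0  1
0.775  0  0  0  0  0  0  0  0  0  0 26 26  0  0  0  0  0  0  0  0  0  0  0  0  0  0  0  0  0  0  0  2
0.800  0  0  0  0  0  0  0  0 20 26 27 27 26 26  0  0  0  0  0  0  0  5  5  5  5  5  5  5  0  0  1  1
0.825  0  0  0  0  0  0  0 19 22 25 27 27 27 27 27 26 26  0  0  0  0  5  5  6  5  6  5  5  0  0  1  1
0.850  0  0  0  0  0  0 10 19 22 22 22 22 27 27 27 27 27 26 26  0  0  6  6  6  6  6  6  6  0  0  0  0
0.875  0  0  0  0  0  0  9  0  0  4 22 22  9 20 26 27 27 27 27 26  0  6  6  6  6  6  6  6  0  0  0  0
```

```bash
cat >> h.py <<'E'
def q(deg): a=np.radians(deg)/2; return [0,np.cos(a),np.sin(a),0]
def wcloud():
    s=get_state(); im,d=vision.grab_frame("wrist"); C=cloud("wrist",d)
    w,x,y,z=s["eef_rot"]
    from scipy.spatial.transform import Rotation as R
    return im,d,C@R.from_quat([x,y,z,w]).as_matrix().T+np.array(s["tcp_pos"])
E
python3 - <<'E'
from fit import *
# region-based rim fit, no networks
for c in("scene","side"):
    d=np.load(c+".npz")["d"]; W=cloud(c,d)[d>0]
    r=W[(abs(W[:,0]-.49)<.1)&(abs(W[:,1]-.257)<.095)]
    print(c,"rim",*rect(band(r,.056,.068)))
    k=W[(W[:,1]<-.25)&(W[:,1]>-.7)&(W[:,0]>.2)&(W[:,0]<.75)]
    print("right side max z",k[:,2].max() if len(k) else None, np.round(k[k[:,2]>.15][::300],2).tolist()[:12])
for p,a in(((.514,-.096,.25),37),((.514,-.096,.052),37),((.49,.256,.28),36),((.49,.256,.134),36)):
    j=ctrl.ik(p,q(a)); print(p,None if j is None else np.round(j,2))
E
```

```text
scene rim [488.3 254.6] [122.9  91. ] 35.2 570
right side max z 0.06537877652849723 []
side rim [489.3 255.8] [121.7  93.1] 35.5 944
right side max z 0.327931603751686 [[0.31, -0.62, 0.3], [0.27, -0.52, 0.31], [0.24, -0.51, 0.29]]
(0.514, -0.096, 0.25) [ 0.52  0.38 -0.54  1.76  0.22  1.06 -1.03]
(0.514, -0.096, 0.052) [ 0.37  0.62 -0.35  2.    0.37  0.58 -1.15]
(0.49, 0.256, 0.28) [ 0.15  0.54 -1.1   1.64  0.5   1.28 -1.98]
(0.49, 0.256, 0.134) [-0.07  0.59 -0.71  1.84  0.49  0.89 -1.96]
```

Run:
```python
from fit import *
ctrl.movep([.514,-.096,.25],q(37.1))
ctrl.pause(.2)
im,d,C=wcloud(); s=get_state()
print(s["time"],s["tcp_pos"],s["qpos"])
W=C[d>0]; L=W[(np.hypot(W[:,0]-.514,W[:,1]+.096)<.1)]
print("top",*rect(band(L,.014,.026)),"bar",*rect(band(L,.05,.064)), np.median(band(L,.05,.064)[:,2]))
cv2.imwrite("pics/b.png",im)
```

```text
3.2667 [ 0.51395155 -0.09664525  0.24992216] [ 0.52194082  0.37901875 -0.54441905  1.76419209  0.22155246  1.0597967
 -1.02461655]
top [514.7 -95.4] [127.9  98.2] 36.9 10262 bar [514.9 -95.4] [89.1 11.7] 37.0 1206 0.056937379798602056
```

View pics/b.png

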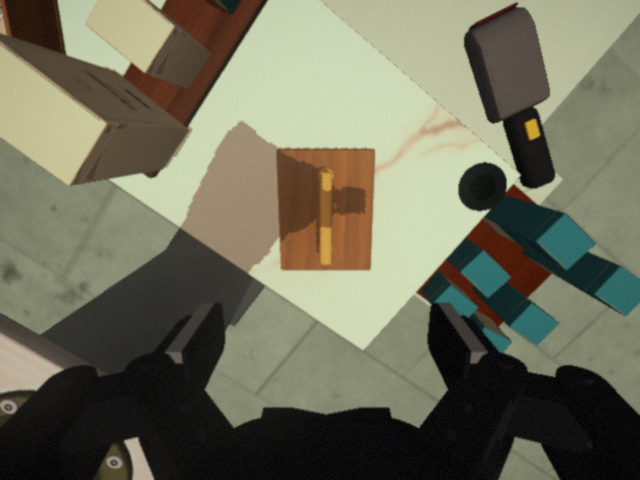

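The wrist view shows the lid at about (326,210). The bar runs straight up the image, square to the jaws, and there is free space around it. All three cameras agree, so I grasp and lift.

Run:
```python
from fit import *
P=np.array([.5147,-.0956])
ctrl.movel([*P,.12]); ctrl.movel([*P,.052],max_speed=.08)
s=get_state();print(s["time"],s["tcp_pos"],s["contact_force"])
ctrl.close_gripper(force=70); ctrl.pause(.2)
s=get_state();print(s["time"],s["tcp_pos"],s["width"],s["contact_force"],s["wrist_torque"])
ctrl.movel([*P,.09],max_speed=.05)
ctrl.movel([*P,.275],max_speed=.12); ctrl.pause(.2)
s=get_state();print(s["time"],s["tcp_pos"],s["width"],s["contact_force"],s["wrist_torque"])
im,d,C=wcloud(); 
cv2.imwrite("pics/c.png",cv2.resize(im,(480,360)))
W=C[d>0]; L=W[(np.hypot(W[:,0]-.514,W[:,1]+.096)<.1)&(W[:,2]>.2)]
print("top",*rect(band(L,.235,.255)),"bar",*rect(band(L,.272,.29)))
T=band(L,.235,.25); A=np.c_[T[:,:2]-P,np.ones(len(T))]; k=np.linalg.lstsq(A,T[:,2],rcond=None)[0]; print("plane",k)
```

```text
5.2833 [ 0.51502204 -0.09557326  0.05236567] [ 0.4241343   0.86638496 -0.77841909]
6.1583 [ 0.51479676 -0.0956314   0.05225503] 0.010587507651538422 [-0.99620929  0.1008356   5.36153245] [ 0.02156835  0.26394667 -0.01784782]
8.9583 [ 0.51456079 -0.0955661   0.27460527] 0.010352040658730419 [ 0.66290133 -0.35639294 -0.79758858] [-0.04443653  0.01709435 -0.00706294]
top [515.6 -94.9] [126.7  98.5] 37.0 30304 bar [517.7 -92.3] [81.2 36.2] 20.4 7175
plane [-0.00318138 -0.00103181  0.24265265]
```

View pics/c.png

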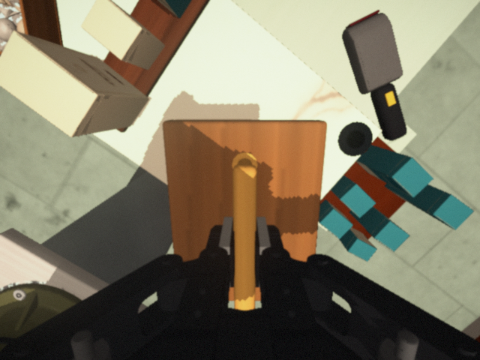

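The lid hangs level and square: top at z 0.2427 against 0.2426 expected, slope 0.3%. I carry it across.

Run:
```python
from fit import *
ctrl.movel([.4888,.2553,.275],frame=q(35.7),max_speed=.1); ctrl.pause(.2)
s=get_state();print(s["time"],s["tcp_pos"],s["eef_rot"],s["width"],s["contact_force"])
ctrl.movel([.4888,.2553,.175],max_speed=.08); ctrl.pause(.3)
s=get_state();print(s["time"],s["tcp_pos"],s["contact_force"])
ims=[]
for c in("scene","side"):
    im,d=vision.grab_frame(c); W=cloud(c,d)[d>0]; ims.append(im)
    r=W[(np.hypot(W[:,0]-.489,W[:,1]-.2553)<.085)]
    T=band(r,.136,.152); print(c,"lidtop",*rect(T),np.median(T[:,2]))
    B=band(r,.02,.066); print(c,"box",*rect(B))
    for n,x0,x1 in(("b",.43,.51),("c",.515,.58),("a",.595,.66)):
        k=W[(W[:,0]>x0)&(W[:,0]<x1)&(W[:,1]>.04)&(W[:,1]<.16)&(W[:,2]>.025)&(W[:,2]<.153)]
        old=cloud(c,np.load(c+".npz")["d"])[np.load(c+".npz")["d"]>0]
        o=old[(old[:,0]>x0)&(old[:,0]<x1)&(old[:,1]>.04)&(old[:,1]<.16)&(old[:,2]>.025)&(old[:,2]<.153)]
        print(c,n,len(k),len(o),np.round(np.median(k,0),3) if len(k) else "",np.round(np.median(o,0),3))
cv2.imwrite("pics/d.png",np.hstack([ims[0][80:400,50:450],ims[1][100:420,120:520]]))
```

```text
12.875 [0.48882529 0.25519872 0.27500259] [ 4.04880025e-05  9.51871562e-01  3.06497190e-01 -6.05953148e-06] 0.010468309304125931 [-0.43586817  0.14896385 -1.73632865]
14.575 [0.48888042 0.2553261  0.17519132] [-0.16225956 -0.17342266 -0.90487139]
scene lidtop [488.3 254.6] [130.9  98.9] 35.5 2734 0.14244465626803116
scene box [489.  254.8] [125.5  90.5] 35.3 2145
scene b 4226 4235 [0.465 0.076 0.126] [0.466 0.076 0.126]
scene c 1583 1579 [0.545 0.087 0.085] [0.544 0.087 0.085]
scene a 2330 2336 [0.614 0.087 0.108] [0.613 0.087 0.108]
side lidtop [489.6 255.2] [128.7 101.3] 35.5 3433 0.14239699656921018
side box [488.9 256.5] [121.5  94. ] 35.7 4098
side b 297 2897 [0.457 0.095 0.149] [0.476 0.143 0.116]
side c 809 1336 [0.552 0.122 0.095] [0.55  0.128 0.077]
side a 1927 1930 [0.623 0.124 0.103] [0.623 0.124 0.102]
```

View pics/d.png

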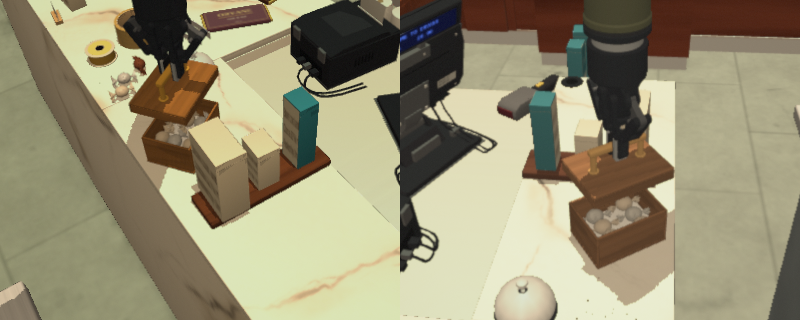

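The lid hovers level over the box in both views (left picture about (172,95), right about (618,165)). Its centre agrees with the box to about 1 mm, and the cartons have not moved. I lower it to 2 cm above the rim.

Run:
```python
from fit import *
ctrl.movel([.4888,.2557,.134],max_speed=.04); ctrl.pause(.6)
s=get_state();print(s["time"],s["tcp_pos"],s["width"],s["contact_force"],np.abs(s["qd"]).max())
ims=[]
for c in("scene","side"):
    im,d=vision.grab_frame(c); W=cloud(c,d)[d>0]; ims.append(im)
    r=W[(np.hypot(W[:,0]-.489,W[:,1]-.2553)<.085)]
    T=band(r,.096,.108); A=np.c_[T[:,:2]-T[:,:2].mean(0),np.ones(len(T))]
    print(c,"lidtop",*rect(T),np.median(T[:,2]),"plane",np.round(np.linalg.lstsq(A,T[:,2],rcond=None)[0],4))
    print(c,"box",*rect(band(r,.01,.066)))
cv2.imwrite("pics/e.png",np.hstack([ims[0][80:400,50:450],ims[1][100:420,120:520]]))
```

```text
16.45 [0.48881288 0.2557154  0.13400668] 0.010708048816943382 [-0.43574467  0.59284309 -1.87364928] 0.00191810282948357
scene lidtop [487.6 254.1] [129.8  99.1] 35.6 2491 0.1011091289643495 plane [0.0014 0.0058 0.101 ]
scene box [487.5 254. ] [122.4  90.3] 35.0 1380
side lidtop [489.4 255.2] [129.6 101. ] 35.8 3239 0.10130067619606152 plane [ 0.0035 -0.0098  0.1012]
side box [489.5 255.8] [121.8  94.8] 35.4 3074
```

View pics/e.png

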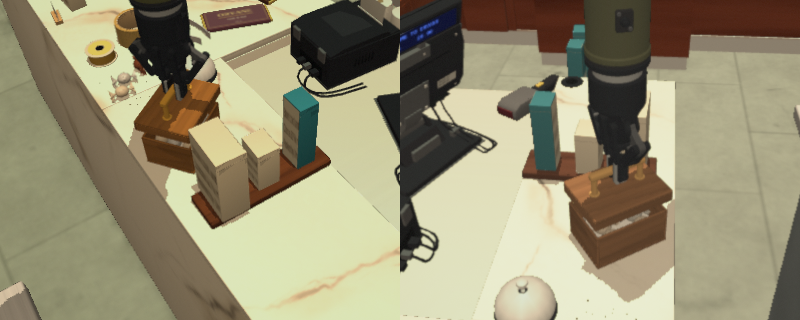

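The lid is just over the box (about (178,105) and (618,185)), level and square, with a gap showing all round. I hand the job in.

```bash
python3 -c "
from station import *
print(ticket.close_job())"
```

```text
the job is handed in; nothing more can be done
None
```

I took the lid by its bar with 70 N and carried it about 7 cm above the tallest cartons. It is now held still over the box and the job is handed in, at about 16.5 s on the robot's clock.

**Lid over box:** both fixed cameras put the lid within about 0.6 mm of the box centre and 0.6° of its heading. The underside is about 19–20 mm above the rim and the slope is under 1%, which is within the depth noise.

**Box and cartons:** the measured wrist force stayed at a few newtons, with no sign of the lid touching the box. The box showed no movement beyond the 1–2 mm measurement noise.
- The scene camera put all three cartons within 1 mm of their start after the crossing.
- The side view was partly blocked for carton_b and carton_c, so only carton_a could be checked there.
- I did not measure the cartons again after the final 4 cm descent, but they look unchanged in the last picture.

**Disagreements:** the gripper reports a 10.5 mm opening on the 12 mm bar, but the lid did not slip. One network call on the scene camera mistook a carton for the box, so I dropped that reading and found the box rim from depth.

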